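# Shut off the jar warmer, slide the pan aside and cover it

### The arm

A 6-joint arm with a two-finger parallel gripper is mounted at the origin on the work surface. World frame = base frame: x ahead of the robot, y to its left, z up, the work surface at z = 0. Lengths are in mm, angles in rad, forces in N, time in s.
With the tool pointing down it reaches from about 350 to 775 mm from the base axis. Payload 5.5 kg.
Tool frame: the origin (TCP) lies between the finger pads; the fingertips stand 8 mm ahead of it and the grasp point (between the pads) lies 11 mm behind it; z points along the fingers, y is the direction in which the jaws open and shut (so a half turn about z gives the same grasp; the last joint's range is limited). The gripper opens to 85 mm and grips with 20 to 120 N. Pads are 22 mm wide; open, the fingers measure 114 mm over their backs; the gripper's body (76 mm by 85 mm) begins 54 mm behind the grasp point. The pads swing forward as they close: fully open they stand 13 mm farther back than shut.
Start: joints at [-1.488, 0.313, 0.046, 1.304, 0, 1.431], TCP at [127.045, -560.83, 239.323] pointing down, gripper open.
Joint ranges: [-2.76, 2.76], [-0.86, 1.69], [-1.03, 1.26], [-2.2, 2.34], [-1.47, 1.5], [-3.14, 3.14]. Speed limits (rad/s): [2.57, 2.57, 3.14, 3.14, 3.14, 3.14].

### API

Orientations are given as a unit quaternion [x, y, z, w].
In Python, from bench import bot, imaging gives the robot as it stands.
- The arm moves only by the tool apply_moves, never from a script. Its argument "increments" is one flat list of numbers, 4 for each row, row after row: the shift along the tool's x, y, z in cm, then the turn about the tool's z in degrees. In form: [dx, dy, dz, spin, dx, dy, dz, spin, ...]. A call has 1 to 12 rows; each row shifts and turns the pose as measured when the row begins, along the tool's axes as they then stand; what a row does not reach is not made up. A row lasts 1/10 s, in which the tool goes at most 50 mm and 8.59 degrees, less where a joint would pass 70% of its speed; a pose out of reach is approached as far as the arm can. A call with a gripper value outside its range is refused whole. "gripper" is the opening, from 0 (shut) to 1 (fully open), set as the call begins (left out, the last holds). The fingers move at their own pace and stop on an object; the grip force is fixed at half the most. Time passes only in rows, so rows that do not move let the fingers close. It gives the time, the measured TCP pose, the force and the opening at its end, in the units of the state.
- bot.observe(): the state, without advancing time (a new reading comes with each control period).
- imaging.snapshot(name): name is "side" or "top" or "wrist"; returns a dict with "color" (480x640x3 uint8, red, green, blue), "fov_y" (degrees; the focal length in pixels is half the picture's height over the tangent of half this angle, whatever the lens; pixels are square), "cx", "cy" (the principal point, pixels), "D" ([k1, k2, p1, p2, k3] as OpenCV has them; the pictures are not rectified), "extrinsics" (4x4, takes a point from world to camera coordinates); the wrist camera has in their place "T_tool_cam" (4x4, takes a point from camera to tool coordinates, whose origin is the TCP and whose axes are the flange's). Camera axes: x right, y down, z forward; pixel columns grow to the right and rows downward; lengths in mm; the calibration is good to about 2 mm. A picture is of the moment at which its call begins: read the wrist's pose just before it. There is no depth.
- bot.sign_off(): hands the job in, once; it reports no verdict.
The state is a dict: "t": time; "q": joint angles; "joint_velocities": joint speeds; "tau": joint torques, N m; "ee_pos": TCP position; "ee_rot": TCP orientation; "contact_force": force on the tool from outside, world axes, zero at the start; "wrist_torque": the same for the moment, N m; "opening": opening from 0.0 (shut) to 1.0 (fully open).
Only numpy, scipy, OpenCV 4.12 (cv2) and the standard library are available. Lean on these libraries where they do the work, as an engineer would, in place of code of your own. Each camera call takes 0.05 s, during which the arm holds its last target. There are 200 camera calls.

### The job

The sample jars are warm: first shut off the regulator in front of the ring that the pan stands on, by pressing its knob down against the spring and, while it is down, turning it anticlockwise all the way back to off, where it must spring up again. Then slide the pan across the hob, without lifting it, until its base stands wholly inside the outline of the free ring, and finally put the lid on the pan so that it sits fully home. Leave the other regulator turned off, and the small jar between the knobs, the round tin and the spoon where they are.

Things in the scene. Friction and masses are not known exactly. Their poses are not given: they have to be found in the camera images.
- hob: Black glass warming hob, a fixed slab 360 (x) by 430 (y) by 20 mm on the counter; origin under its centre, x axis away from the robot, glass top at z = 20 mm. Two ring marks lie side by side on its far part, 240 mm apart along its y; each has its own regulator 200 mm nearer the robot along the hob's x. A printed line separates knobs and rings (no step).
- start_ring: Printed ring outline on the glass on which the pan stands at the start; flat, inner radius 86 mm, with a small printed circle of radius 30 mm at its middle; origin at its centre on the glass. May be the left or the right ring.
- free_ring: The other, empty ring outline, identical to it (inner radius 86 mm); origin at its centre on the glass. The pan must go here.
- pan: Low steel pan, 0.45 to 0.85 kg, three small jars fixed inside, below the lid. Base radius 68 mm, rim radius 70 outside, 66 inside, 60 mm high; origin at the centre of its underside, z up. One straight black handle points along its -x: from 68 to 132 mm from the axis, 18 mm wide, 14 mm thick, its middle 44 mm above the underside; grip it from above at about 105 mm.
- lid: Steel lid, 0.22 kg, lying upright on the counter left or right of the hob. Flange radius 73 mm, 4 mm thick, underside 6 mm above the origin; under it a bevelled plug, radius 61.5 mm, 6 mm deep. Black knob on the axis, diameter 28 mm, 18 to 46 mm above the origin. Origin: centre of the plug's underside, z up. Fully home, the plug is inside the rim and the origin 54 mm above the pan's.
- run_grip (a point): Grip point of the running regulator, in front of the start ring (the two look alike): on its vertical axis, 45 mm above the glass when up, moves with the knob. Black fin 46 long, 14 wide, top 6 mm above this point; skirt of radius 26, its top 21 mm below it; x axis along the fin to its white-lined pointer end. Fixed steel collar below, radius 32, 12 mm high, black tick at off (far side).
- run_knob (a joint): Angle in rad: 0 = off, at a hard stop, pointer away from the robot along the hob's x; grows clockwise from above, to 1.6. Starts at 1.1 to 1.45. With the knob up a tooth stops it from turning through about 0.11 to 0.86; pressed down 6 mm or more it turns freely (0.05 N m). Let go between 0.11 and 0.86 it stays caught down; at off it springs up and is locked.
- run_press (a joint): How far the running regulator is pressed down, m: 0 = up, 0.007 = bottom. Sprung: about 6 N to start, 10 N at the bottom.
- idle_grip (a point): Same point on the other regulator, in front of the free ring, which is already off and must stay so.
- idle_knob (a joint): Angle of that other regulator, same meaning; starts at 0 and must stay there.
- sample_jar: Bystander: small amber jar, 38 mm diameter, 42 mm high, on the glass between the two regulators; origin under its centre.
- tin: Bystander: brown and gold round comb tin, 140 mm diameter, 60 mm high, on the counter on the other side of the hob from the lid; origin under its centre.
- spoon: Bystander: spoon lying on the counter to the left of the hob.
Mind the look-alikes: they are no part of the job. What is shaped like the lid but purple is not meant.

How it is judged (in metres and radians):
On the way, in this order (a step that is already met when the one before it is completed fails the run):
1. the running regulator's knob is pressed down (value of joint run_press above 0.004 m), for 0.05 s.
2. it is turned back to off and has sprung up (value of joint run_knob below 0.2 rad and value of joint run_press below 0.002 m), for 0.2 s.
3. the pan's base stands wholly inside the outline of the free ring (horizontal distance between pan and free_ring below 0.018 m), for 0.2 s.
4. the lid is fully home on the pan (horizontal distance between lid and pan below 0.007 m and z of lid in the frame of pan between 0.05 and 0.057 m and angle between the z axis of lid and the z axis of pan, either way round below 0.06 rad), for 0.2 s.
At the end, for the whole second after the job is handed in: Running regulator at off (under 0.2 rad) and up (within 2 mm), the other at off (under 0.2 rad); pan flat on the glass, centre within 18 mm of the free ring's; lid fully home on it (centres within 7 mm, lid origin 50 to 57 mm above the pan's, parallel within 0.06 rad); both at rest (all of step 2 and all of step 4 and value of joint idle_knob below 0.2 rad and horizontal distance between pan and free_ring below 0.018 m and height (world z) of pan below 0.024 m and angle between pan's own z axis and vertical below 0.05 rad and linear speed of each of pan, lid below 0.02 m/s); the robot touches nothing.
It fails at once if the pan is lifted more than 8 mm off the glass (height (world z) of pan above 0.028 m).
It fails at once if the pan is tipped by more than 0.2 rad (angle between pan's own z axis and vertical above 0.2 rad).
It fails at once if the other regulator is turned on (past 0.3 rad) (value of joint idle_knob above 0.3 rad).
It fails at once if the small jar, the tin or the spoon is moved by more than 30 mm (distance of any of tin, sample_jar, spoon from where it was at the start of the episode above 0.03 m).
It also fails if it takes over 72 s, if anything falls off the work surface, if the arm or the gripper's body presses on something with over 40 N, if the wrist force passes 120 N, or if a joint passes its speed limit or range.

## Working session

There is one attempt and no reset: what is moved stays moved. The work goes in short steps, Python scripts to look and compute and a tool call to move; the robot and the scene stay as the last step left them, time stands still between calls to the robot, and variables do not carry over. Pictures are saved under pics/ and viewed, about 8 in all and at most 12, crops included, and the job is handed in when it is done.

Besides the shell and the picture viewer there is one more tool, called after "Emit:" as name(argument=value, ...), one argument or row to a line, values as JSON. apply_moves: Moves the arm, as the interface text tells. Its arguments: {"type":"object","properties":{"increments":{"type":"array"},"gripper":{"type":"number"}},"required":["increments"]}

```bash
ls; mkdir -p pics
python3 - <<'E'
from bench import bot, imaging
import cv2
s=bot.observe(); print({k:s[k] for k in ("t","ee_pos","ee_rot","contact_force","opening")})
for n in ("top","side"):
    p=imaging.snapshot(n); cv2.imwrite(f"pics/{n}0.png",p["color"][:,:,::-1]); print(n,p["fov_y"],p["cx"],p["cy"],p["D"],p["extrinsics"])
E
```

```text
pics
{'t': 0.0, 'ee_pos': array([ 126.96737294, -560.28790977,  238.43640998]), 'ee_rot': array([ 9.93804374e-01,  1.11139819e-01,  1.44213967e-05, -8.97642751e-04]), 'contact_force': array([-0.47767981, -0.03711065, -0.82829128]), 'opening': 0.9993458852099922}
top 43.20933017776898 313.34802685740794 247.23574079827586 [-0.14565069  0.          0.          0.          0.        ] [[-2.08519013e-03 -9.99990050e-01  3.94356392e-03  4.34185808e+01]
 [-9.95543135e-01  1.70406754e-03 -9.42919014e-02  4.60374557e+02]
 [ 9.42842431e-02 -4.12260453e-03 -9.95536783e-01  1.61216568e+03]
 [ 0.00000000e+00  0.00000000e+00  0.00000000e+00  1.00000000e+00]]
side 43.64919724903035 307.3349306382355 234.7314293201751 [0.05612353 0.         0.         0.         0.        ] [[-8.29782901e-01 -5.57891846e-01  1.47318137e-02  4.00846535e+02]
 [-3.36636499e-01  4.79294859e-01 -8.10525944e-01  2.00288255e+02]
 [ 4.45124932e-01 -6.77519835e-01 -5.85517437e-01  1.17848152e+03]
 [ 0.00000000e+00  0.00000000e+00  0.00000000e+00  1.00000000e+00]]
```

View pics/top0.png

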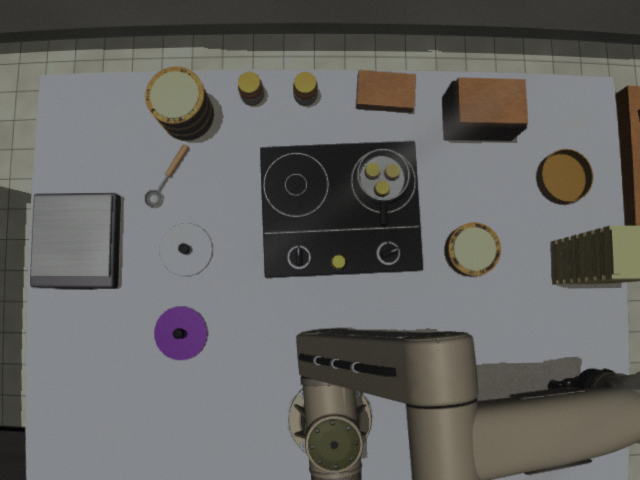

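View pics/side0.png

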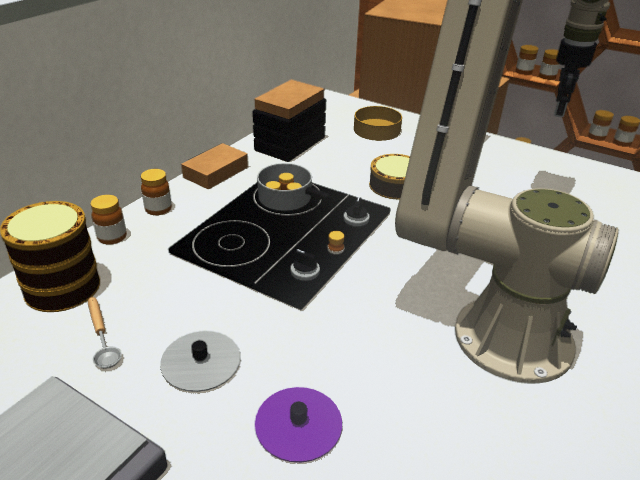

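The top view shows the pan on the right ring at (382,180), the free ring at (296,185), the running knob at (389,252), the idle knob at (299,257) and the jar at (339,262). For the lid there are two candidates: steel at (186,249) and purple at (180,333). The steel one fits the description; the purple one is the decoy.

```bash
cat > h.py <<'E'
import numpy as np, cv2
from bench import bot, imaging
from scipy.spatial.transform import Rotation as R
def snap(n):
    s=bot.observe(); p=imaging.snapshot(n); im=p["color"]
    f=im.shape[0]/2/np.tan(np.radians(p["fov_y"])/2)
    K=np.array([[f,0,p["cx"]],[0,f,p["cy"]],[0,0,1]])
    if n=="wrist":
        T=np.eye(4);T[:3,:3]=R.from_quat(s["ee_rot"]).as_matrix();T[:3,3]=s["ee_pos"]
        C=T@np.array(p["T_tool_cam"])
    else: C=np.linalg.inv(p["extrinsics"])
    return dict(im=im,K=K,D=np.array(p["D"]),C=C,s=s)
def w(v,px,z):
    u=cv2.undistortPoints(np.float64(px).reshape(-1,1,2),v["K"],v["D"])[:,0]
    d=np.c_[u,np.ones(len(u))]@v["C"][:3,:3].T; o=v["C"][:3,3]
    return (o+d*((z-o[2])/d[:,2])[:,None])[:,:2]
def proj(v,X):
    M=np.linalg.inv(v["C"]); return cv2.projectPoints(np.float64(X).reshape(-1,1,3),cv2.Rodrigues(M[:3,:3])[0],M[:3,3],v["K"],v["D"])[0][:,0]
def circ(P):
    A=np.c_[2*P,np.ones(len(P))]; a=np.linalg.lstsq(A,(P**2).sum(1),rcond=None)[0]
    return a[:2],np.sqrt(a[2]+a[0]**2+a[1]**2)
def tool(s,dw):  # world shift (mm) -> tool cm
    return R.from_quat(s["ee_rot"]).inv().apply(dw)/10
def say(s): 
    e=R.from_quat(s["ee_rot"]).as_matrix(); print("t",round(s["t"],2),"pos",s["ee_pos"].round(1),"yjaw deg",np.degrees(np.arctan2(e[1,1],e[0,1])).round(1),"F",s["contact_force"].round(1),"op",round(s["opening"],3),"q6",round(s["q"][5],2))
E
python3 - <<'E'
from h import *
v=snap("top"); g=cv2.cvtColor(v["im"],cv2.COLOR_RGB2GRAY)
m=np.zeros_like(g); m[132:290,250:432]=(g[132:290,250:432]<110)*255
m=cv2.morphologyEx(m,cv2.MORPH_CLOSE,np.ones((9,9)))
c=max(cv2.findContours(m,0,1)[0],key=cv2.contourArea)[:,0]
P=w(v,c,20); r=cv2.minAreaRect(P.astype(np.float32)); print("hob",r, cv2.boxPoints(r))
def blob(x0,y0,x1,y1,cond,z,name):
    m=np.zeros_like(g); m[y0:y1,x0:x1]=cond[y0:y1,x0:x1]*255
    n,l,st,ce=cv2.connectedComponentsWithStats(m); i=1+np.argmax(st[1:,4]); print(name,ce[i],st[i],w(v,ce[i],z)); return np.argwhere(l==i)[:,::-1]
q=blob(258,148,332,220,g>70,20,"ring"); d=np.linalg.norm(q-[296,185],axis=1)
print(circ(w(v,q[d>24],20)))
blob(170,235,205,262,g<70,40,"lidknob")
hsv=cv2.cvtColor(v["im"],cv2.COLOR_RGB2HSV)
blob(325,250,352,275,hsv[...,1]>110,62,"jar")
for n,p,z in(("pan",(384,178),80),("handle end",(384,223),65),("runknob",(389,252),50),("idle",(299,257),50),("spoon",(152,199),5)):print(n,w(v,p,z))
say(bot.observe())
E
```

```text
hob ((567.9132080078125, -32.127655029296875), (363.6038513183594, 431.51531982421875), 2.5223000049591064) [[ 376.7923   175.4202 ]
 [ 395.78253 -255.67706]
 [ 759.0341  -239.6755 ]
 [ 740.0439   191.42175]]
ring [259.19047619 187.94372294] [258 148   5  72 231] [[623.4638238  190.05429019]]
(array([630.42644103, 206.46028311]), np.float64(58.82809561981944))
lidknob [184.57407407 248.48148148] [178 243  14  11 108] [[455.95647603 387.83117308]]
jar [338.17218543 261.37086093] [332 255  14  14 151] [[419.25985485 -22.36493641]]
pan [[ 638.17022544 -144.0763647 ]]
handle end [[ 520.33178506 -144.02081319]]
runknob [[ 444.72620797 -158.12584678]]
idle [[431.89540261  80.66717822]]
spoon [[597.18143419 489.69827057]]
t 0.15 pos [ 127.  -560.4  238.6] yjaw deg -77.2 F [-0.6 -0.9 -0. ] op 1.002 q6 1.43
```

Emit:
apply_moves(
  increments=[0,0,0,-8,0,0,0,-8,0,0,0,-8,0,0,0,-8,0,0,0,-8,0,0,0,-8,0,0,0,-8,0,0,0,-8,0,0,0,-8,0,0,0,-8,0,0,0,-8,0,0,0,-8],
)

```text
t: 1.35
ee_pos: [126.8, -557.5, 233.6]
ee_rot: [0.554, 0.832, 0.005, -0.004]
contact_force: [0.1, -0.4, 0.3]
opening: 1.001
```

Run:
```python
from h import *
s=bot.observe(); say(s); print(s["q"].round(2), tool(s,np.array([430,-170,250])-s["ee_pos"]), imaging.snapshot("wrist")["T_tool_cam"])
```

```text
t 1.35 pos [ 126.8 -557.5  233.6] yjaw deg 22.7 F [ 0.1 -0.4  0.3] op 1.001 q6 -0.31
[-1.49  0.32  0.04  1.3   0.   -0.31] [24.0714616  42.92493523 -1.21164731] [[ 7.11515164e-04 -9.48124019e-01 -3.17899888e-01  8.10982206e+01]
 [ 9.99999740e-01  7.11029755e-04  1.17554588e-04  1.08319515e+00]
 [ 1.14579951e-04 -3.17899889e-01  9.48124279e-01 -1.34427328e+02]
 [ 0.00000000e+00  0.00000000e+00  0.00000000e+00  1.00000000e+00]]
```

Emit:
apply_moves(
  increments=[2.4,4.3,0,0,2.4,4.3,0,0,2.4,4.3,0,0,2.4,4.3,0,0,2.4,4.3,0,0,2.4,4.3,-0.3,0,2.4,4.3,-0.3,0,2.4,4.3,-0.3,0,2.4,4.3,-0.3,0,2.4,4.3,-0.3,0,0,0,0,0],
)

```text
t: 2.5
ee_pos: [439.0, -165.7, 249.9]
ee_rot: [0.567, 0.823, 0.006, -0.004]
contact_force: [-0.3, -0.0, -0.1]
opening: 1.002
```

Run:
```python
from h import *
say(bot.observe()); v=snap("wrist"); cv2.imwrite("pics/w1.png",v["im"][:,:,::-1])
print(proj(v,[[443.4,-157.6,71],[432,81,71]]))
```

```text
t 2.5 pos [ 439.  -165.7  249.9] yjaw deg 20.9 F [-0.3 -0.  -0.1] op 1.002 q6 0.67
[[ 334.52033417  207.87836188]
 [ 448.92890274 -126.45293293]]
```

View pics/w1.png

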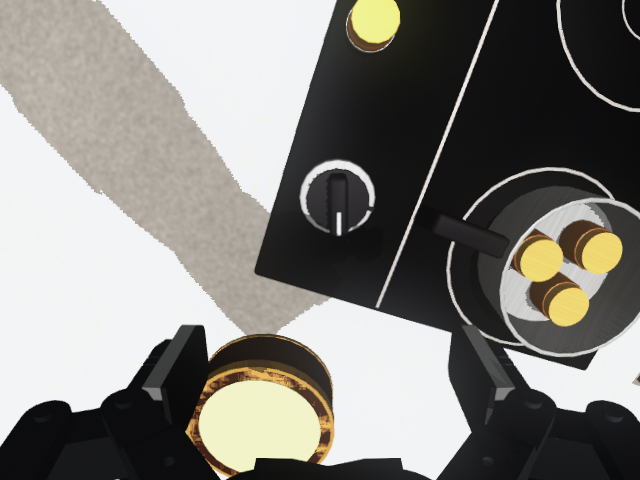

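The wrist view shows the running knob with its collar at (338,197), the fin vertical and the white pointer line at (338,222), so it sits about 1.25 rad clockwise. The tin is at (260,420).

Run:
```python
from h import *
v=snap("wrist"); s=v["s"]; g=cv2.cvtColor(v["im"],cv2.COLOR_RGB2GRAY)
m=np.zeros_like(g); m[150:245,292:384]=(g[150:245,292:384]>150)
n,l,st,ce=cv2.connectedComponentsWithStats(m); print(st,ce)
i=1+np.argmax(st[1:,4]); q=cv2.findContours((l==i).astype(np.uint8),0,1)[0][0][:,0]
P=w(v,q,32); c,r=circ(P); 
for _ in range(4):
    e=abs(np.linalg.norm(P-c,axis=1)-r); P=P[e<max(2,2*np.median(e))]; c,r=circ(P)
print("collar",c,r,len(P))
for i in range(1,n):
    if 8<st[i,4]<200 and abs(ce[i][1]-222)<14:
        p=w(v,ce[i],71)[0]; a=np.degrees(np.arctan2(*(p-c)[::-1])); print("ptr",p,np.linalg.norm(p-c),a)
        q=np.argwhere(l==i)[:,::-1]; vx=cv2.fitLine(w(v,q,71).astype(np.float32),cv2.DIST_L2,0,.01,.01).ravel(); print("line ang",np.degrees(np.arctan2(vx[1],vx[0])))
d=np.r_[c,180]-s["ee_pos"]; print(tool(s,d))
```

```text
[[     0      0    640    480 306093]
 [   302    159     75     58    928]
 [   339    211      5     24    115]
 [   357    210     16     17     63]
 [   351    229      1      1      1]] [[319.42941524 239.69676536]
 [336.91918103 178.22952586]
 [340.99130435 222.4       ]
 [366.12698413 217.3968254 ]
 [351.         229.        ]]
collar [ 446.09622777 -156.77853422] 28.675749991100105 257
ptr [ 450.47160491 -168.00566887] 12.049584124436214 -68.70841626172763
line ang -68.766495
ptr [ 466.78764283 -157.62687201] 20.70879847611252 -2.3477837369662806
line ang 72.24966
[0.6023013  1.12925223 6.97421282]
```

Run:
```python
from h import *
v=snap("wrist"); s=v["s"]; g=cv2.cvtColor(v["im"],cv2.COLOR_RGB2GRAY)
m=np.zeros_like(g); m[150:245,292:384]=(g[150:245,292:384]>130)*255
q=cv2.convexHull(np.argwhere(m)[:,::-1].astype(np.int32)); P=w(v,q[:,0],32)
c,r=circ(P)
for _ in range(3):
    e=abs(np.linalg.norm(P-c,axis=1)-r); P=P[e<max(1.,2*np.median(e))]; c,r=circ(P)
print(c,r,len(P)); print(tool(s,np.r_[c,150]-s["ee_pos"]),tool(s,np.r_[c,59]-s["ee_pos"]))
```

```text
[ 443.21100214 -157.10632779] 33.75955354557892 11
[0.74021703 0.98488402 9.95422288] [ 0.62889698  0.95585489 19.05349566]
```

Emit:
apply_moves(
  increments=[0.35,0.55,4,0,0.35,0.55,4,0,0,0,4,0,0,0,2,0,0,0,2,0,0,0,0,0],
  gripper=0.45,
)

```text
t: 3.25
ee_pos: [439.2, -167.0, 84.6]
ee_rot: [0.58, 0.815, 0.004, -0.003]
contact_force: [-0.1, -0.1, -0.7]
opening: 0.451
```

Run:
```python
from h import *
v=snap("wrist"); s=v["s"];say(s); cv2.imwrite("pics/w2.png",v["im"][:,:,::-1])
print(tool(s,np.array([444.7,-157,57])-s["ee_pos"]))
```

```text
t 3.25 pos [ 439.2 -167.    84.6] yjaw deg 19.1 F [-0.1 -0.1 -0.7] op 0.451 q6 0.7
[0.74262421 0.8372662  2.76913697]
```

View pics/w2.png

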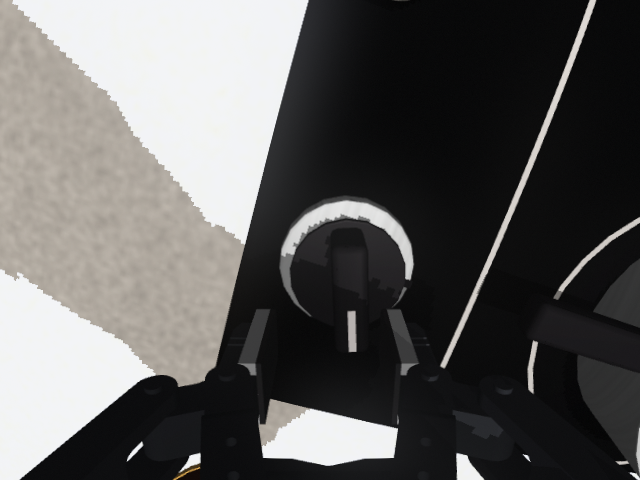

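The close wrist view shows the fin from (347,235) to (353,352) just ahead of and to the right of the jaws. The handle, at (540,320), is clear of the fingers.

Emit:
apply_moves(
  increments=[0.5,0.5,0,-2,0.4,0.4,0,-1,0,0,0,0],
)

```text
t: 3.6
ee_pos: [447.0, -158.4, 89.3]
ee_rot: [0.559, 0.829, 0.004, 0.001]
contact_force: [-0.1, -0.3, 0.2]
opening: 0.445
```

Run:
```python
from h import *
v=snap("wrist"); s=v["s"];say(s); g=cv2.cvtColor(v["im"],cv2.COLOR_RGB2GRAY)
print(proj(v,[np.r_[s["ee_pos"][:2],71]]))
m=np.zeros_like(g);m[300:440,310:380]=g[300:440,310:380]>120
n,l,st,ce=cv2.connectedComponentsWithStats(m)
for i in range(1,n):
    if 30<st[i,4]<800:
        q=w(v,np.argwhere(l==i)[:,::-1],71); vx=cv2.fitLine(q.astype(np.float32),2,0,.01,.01).ravel(); a=q.mean(0); print(st[i],a,np.degrees(np.arctan2(vx[1],vx[0])),np.ptp((q-a)@vx[:2]), tool(s,np.r_[a,71]-s["ee_pos"]))
```

```text
t 3.6 pos [ 447.  -158.4   89.3] yjaw deg 22.1 F [-0.1 -0.3  0.2] op 0.445 q6 0.67
[[324.82530679 314.36693098]]
[321 318   8  39 285] [ 450.57532181 -167.86806388] -68.85133 17.777389195881042 [-1.02078837 -0.04175216  1.82651805]
```

Emit:
apply_moves(
  increments=[0.2,0,1.5,1,0,0,1.2,0,0,0,0.5,0,0,0,0,0],
)

```text
t: 4.05
ee_pos: [449.7, -157.3, 60.0]
ee_rot: [0.565, 0.825, 0.004, 0.005]
contact_force: [0.4, -0.4, -0.6]
opening: 0.45
```

Run:
```python
from h import *
s=bot.observe();say(s);print(tool(s,np.array([446,-157,56])-s["ee_pos"]))
```

```text
t 4.05 pos [ 449.7 -157.3   60. ] yjaw deg 21.1 F [ 0.4 -0.4 -0.6] op 0.45 q6 0.69
[ 0.15698124 -0.3367971   0.39554179]
```

Emit:
apply_moves(
  increments=[0.1,-0.3,0.3,0,0,0,0,0],
)

```text
t: 4.25
ee_pos: [446.9, -157.5, 57.7]
ee_rot: [0.565, 0.825, 0.004, 0.005]
contact_force: [-0.2, 0.1, -0.5]
opening: 0.454
```

Emit:
apply_moves(
  increments=[0,0,0,0,0,0,0,0,0,0,0,0,0,0,0,0,0,0,0,0],
  gripper=0,
)

```text
t: 4.75
ee_pos: [445.8, -158.3, 58.6]
ee_rot: [0.565, 0.825, 0.003, 0.005]
contact_force: [0.1, -0.6, -0.9]
opening: 0.148
```

Emit:
apply_moves(
  increments=[0,0,0.6,0,0,0,0.3,0,0,0,0.3,0],
)

```text
t: 5.05
ee_pos: [446.1, -158.5, 51.0]
ee_rot: [0.565, 0.825, 0.002, 0.006]
contact_force: [-14.8, 6.7, 49.6]
opening: 0.148
```

Emit:
apply_moves(
  increments=[0,0,0.1,-6,0,0,0.1,-6,0,0,0.1,-6],
)

```text
t: 5.35
ee_pos: [446.3, -157.9, 51.9]
ee_rot: [0.424, 0.905, 0.002, 0.007]
contact_force: [-3.4, 1.8, 8.9]
opening: 0.147
```

Run:
```python
from h import *
s=bot.observe();say(s);print(s["wrist_torque"])
```

```text
t 5.35 pos [ 446.3 -157.9   51.9] yjaw deg 39.8 F [-3.4  1.8  8.9] op 0.147 q6 0.36
[ 0.50010156  0.68835225 -0.07225688]
```

Emit:
apply_moves(
  increments=[0,0,0.15,-7,0,0,0.15,-7,0,0,0.15,-7,0,0,0.15,-7,0,0,0.15,-7,0,0,0.15,-7],
)

```text
t: 5.95
ee_pos: [446.7, -156.5, 51.4]
ee_rot: [0.056, 0.998, -0.001, 0.009]
contact_force: [-5.3, 2.0, 17.1]
opening: 0.149
```

Run:
```python
from h import *
s=bot.observe();say(s);print(s["wrist_torque"])
```

```text
t 5.95 pos [ 446.7 -156.5   51.4] yjaw deg 83.6 F [-5.3  2.  17.1] op 0.149 q6 -0.4
[ 0.78646347  1.39740734 -0.05551665]
```

Off is at a jaw angle of about 92.5°, so about 9° remain. I'll turn to the stop and press lightly against it.

Emit:
apply_moves(
  increments=[0,0,0.15,-5,0,0,0.15,-4,0,0,0.1,-3],
)

```text
t: 6.25
ee_pos: [446.5, -156.1, 51.5]
ee_rot: [-0.053, 0.999, -0.002, 0.01]
contact_force: [-3.6, 1.3, 9.2]
opening: 0.149
```

Run:
```python
from h import *
s=bot.observe();say(s);print(s["wrist_torque"])
```

```text
t 6.25 pos [ 446.5 -156.1   51.5] yjaw deg 96.1 F [-3.6  1.3  9.2] op 0.149 q6 -0.62
[ 0.55629233  1.00651486 -1.11894312]
```

Emit:
apply_moves(
  increments=[0,0,-0.3,2,0,0,-0.4,1,0,0,-0.1,0],
)

```text
t: 6.55
ee_pos: [446.5, -156.3, 59.0]
ee_rot: [-0.025, 1.0, -0.002, 0.01]
contact_force: [6.8, -3.7, -22.1]
opening: 0.141
```

Emit:
apply_moves(
  increments=[0,0,0,0,0,0,0,0,0,0,-0.3,0,0,0,-3,0,0,0,-4,0,0,0,-4,0,0,0,-4,0],
  gripper=0.5,
)

```text
t: 7.25
ee_pos: [439.8, -153.5, 211.6]
ee_rot: [-0.026, 1.0, 0.002, 0.005]
contact_force: [0.6, -0.8, -1.0]
opening: 0.503
```

Run:
```python
from h import *
v=snap("wrist");s=v["s"];say(s); cv2.imwrite("pics/w3.png",v["im"][:,:,::-1])
```

```text
t 7.25 pos [ 439.8 -153.5  211.6] yjaw deg 92.9 F [ 0.6 -0.8 -1. ] op 0.503 q6 -0.56
```

View pics/w3.png

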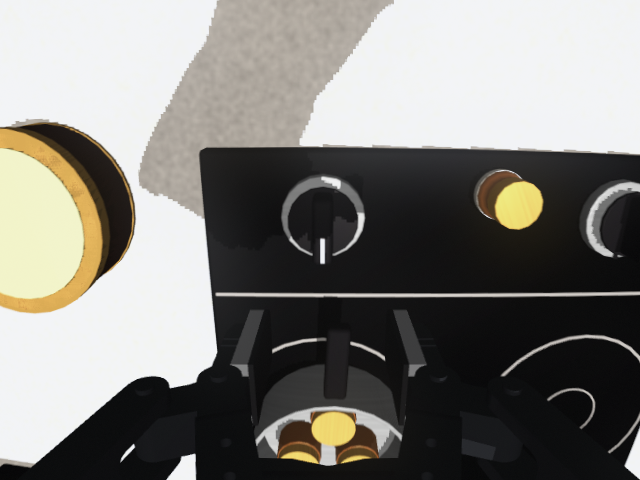

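The wrist view shows the knob at off, with its pointer at (322,250) facing the far side. The pan handle runs from about (338,331) to (337,397).

Run:
```python
from h import *
v=snap("wrist");s=v["s"];g=cv2.cvtColor(v["im"],cv2.COLOR_RGB2GRAY)
print("handle", w(v,[(338,331),(337,397)],71))
print(g[365,310:365]); print(g[385,310:365])
t=snap("top"); im=t["im"]; cv2.imwrite("pics/top_c.png",cv2.resize(im[130:290,250:430,::-1],(720,640))[:600])
hsv=cv2.cvtColor(im,cv2.COLOR_RGB2HSV)
m=np.zeros_like(g);m[150:210,350:415]=((hsv[...,1]>110)&(hsv[...,2]>120))[150:210,350:415]
n,l,st,ce=cv2.connectedComponentsWithStats(m);print(st[1:],ce[1:])
```

```text
handle [[ 529.29373082 -143.53269035]
 [ 591.00234857 -140.56590714]]
[55 56 55 56 56 56 56 56 56 56 57 57 57 58 57 56 54 36 21 26 29 32 32 32
 32 32 32 31 31 32 32 32 32 32 32 32 33 31 27 26 41 54 57 57 57 57 57 57
 58 57 57 57 57 57 57]
[57 57 57 58 58 58 58 57 58 57 58 57 57 56 56 57 53 39 28 31 33 33 33 33
 33 33 32 32 32 33 34 33 33 33 33 33 31 30 44 55 58 58 58 58 57 57 57 57
 57 58 57 58 57 58 56]
[[382 190   1   1   1]
 [386 191   1   1   1]] [[382. 190.]
 [386. 191.]]
```

View pics/top_c.png

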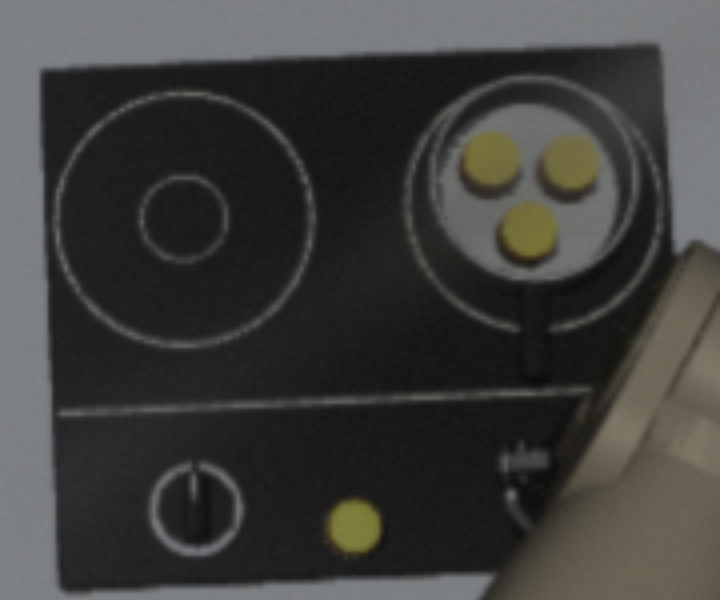

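The crop shows the free ring centred at about (296,184.4) px, the pan rim centre at about (383,175) px, and the idle knob at off.

Run:
```python
from h import *
t=snap("top"); a=lambda x,y:((x+.5)/4-.5+250,(y+.5)/4-.5+130)
print("ring",w(t,a(184.3,218.5),20)); print("pan rim",w(t,a(534,180),80)); print("handle end",w(t,a(537,382),64),"handle mid", w(t,a(536,330),71))
rng=w(t,a(184.3,218.5),20)[0]
print("left/right radius",w(t,[a(55,218),a(315,218),a(184,90),a(184,347)],20))
s=bot.observe(); say(s); print(tool(s,np.array([555,-142.3,100])-s["ee_pos"]))
```

```text
ring [[633.41342107  90.35572975]]
pan rim [[ 647.25187209 -141.9102865 ]]
handle end [[ 514.80386714 -143.72957936]] handle mid [[ 548.44588021 -142.72257189]]
left/right radius [[634.0280867  178.69597657]
 [633.63942228   1.14485721]
 [723.3815501   90.7207783 ]
 [544.7922107   90.44269796]]
t 7.45 pos [ 441.1 -154.2  211.3] yjaw deg 92.9 F [-0.8 -0.2 -1.9] op 0.501 q6 -0.56
[-11.29499528   0.58581796  11.27525454]
```

Emit:
apply_moves(
  increments=[-3.5,0.3,0,0,-3.5,0.3,0,0,-3.3,0.1,3,0,0,0,4,0,0,0,3,0,0,0,1,0,0,0,0,0],
)

```text
t: 8.15
ee_pos: [543.2, -138.3, 90.7]
ee_rot: [-0.025, 1.0, 0.004, 0.001]
contact_force: [-0.1, 1.3, 0.4]
opening: 0.499
```

Run:
```python
from h import *
v=snap("wrist");s=v["s"];say(s); g=cv2.cvtColor(v["im"],cv2.COLOR_RGB2GRAY);cv2.imwrite("pics/w4.png",v["im"][:,:,::-1])
print(tool(s,np.array([545,-142.5,53])-s["ee_pos"]), proj(v,[[515,-144,71],[545,-142.5,71],np.r_[s["ee_pos"][:2],71]]))
```

```text
t 8.15 pos [ 543.2 -138.3   90.7] yjaw deg 92.9 F [-0.1  1.3  0.4] op 0.499 q6 -0.45
[-0.14552769 -0.45174827  3.76514107] [[317.25459318 244.05131876]
 [317.77893682 314.77106698]
 [328.36502449 311.31127163]]
```

View pics/w4.png

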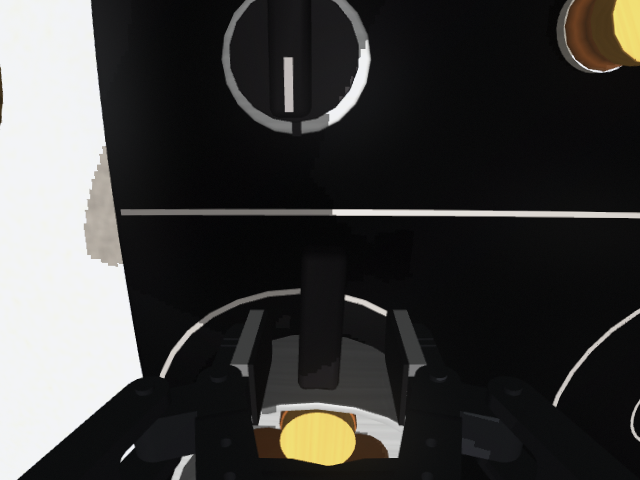

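The view shows the handle centred between the jaws, from (323,250) to (320,388), and the knob pointer at the off tick.

Emit:
apply_moves(
  increments=[0,-0.3,1.5,0,0,0,1.4,0,0,0,0.6,0,0,0,0,0],
)

```text
t: 8.6
ee_pos: [546.4, -143.1, 61.5]
ee_rot: [-0.025, 1.0, 0.002, 0.005]
contact_force: [0.2, -0.4, 0.3]
opening: 0.498
```

Emit:
apply_moves(
  increments=[0,0,0,0,0,0,0,0,0,0,0,0,0,0,0,0,0,0,0,0],
  gripper=0,
)

```text
t: 9.1
ee_pos: [547.5, -144.3, 64.5]
ee_rot: [-0.024, 1.0, 0.0, 0.007]
contact_force: [0.2, -0.3, -2.9]
opening: 0.193
```

Run:
```python
from h import *
s=bot.observe();say(s);print(s["ee_rot"],tool(s,[-14,232.5,0]))
```

```text
t 9.1 pos [ 547.5 -144.3   64.5] yjaw deg 92.8 F [ 0.2 -0.3 -2.9] op 0.193 q6 -0.45
[-2.41004774e-02  9.99686666e-01  4.36551945e-04  6.74881846e-03] [2.78062080e-01 2.32904508e+01 8.99520650e-03]
```

Emit:
apply_moves(
  increments=[0,0.5,0.1,0,0,1,0.1,0,0,1.5,0.05,0,0,1.5,0.05,0],
)

```text
t: 9.5
ee_pos: [548.5, -105.3, 63.9]
ee_rot: [-0.019, 1.0, -0.006, 0.009]
contact_force: [-0.0, -4.2, 0.5]
opening: 0.195
```

Run:
```python
from h import *
s=bot.observe();say(s)
```

```text
t 9.5 pos [ 548.5 -105.3   63.9] yjaw deg 92.2 F [-0.  -4.2  0.5] op 0.195 q6 -0.37
```

Emit:
apply_moves(
  increments=[0.1,1.8,0.05,0,0.1,1.8,0.05,0,0.1,1.8,0.05,0,0.1,1.8,0.05,0,0.1,1.8,0.05,0],
)

```text
t: 10.0
ee_pos: [544.7, -16.5, 63.8]
ee_rot: [-0.016, 1.0, -0.012, 0.015]
contact_force: [1.7, -6.1, 2.0]
opening: 0.192
```

Run:
```python
from h import *
s=bot.observe();say(s)
```

```text
t 10.0 pos [544.7 -16.5  63.8] yjaw deg 91.8 F [ 1.7 -6.1  2. ] op 0.192 q6 -0.2
```

Emit:
apply_moves(
  increments=[0.2,1.8,0.05,0,0.2,1.8,0.05,0,0.2,1.8,0.05,0,0.2,1.8,0.05,-0.5,0.1,1.5,0.05,-0.5,0,0,0,0],
)

```text
t: 10.6
ee_pos: [537.7, 72.7, 64.1]
ee_rot: [-0.024, 0.999, -0.017, 0.021]
contact_force: [1.9, 2.1, -2.9]
opening: 0.193
```

Run:
```python
from h import *
s=bot.observe();say(s); a=tool(s,np.array([533.5,88.2,63])-s["ee_pos"]);print(a)
v=snap("wrist");cv2.imwrite("pics/w5.png",v["im"][:,:,::-1]);t=snap("top");cv2.imwrite("pics/t5.png",cv2.resize(t["im"][130:280,250:430,::-1],(720,600)))
```

```text
t 10.6 pos [537.7  72.7  64.1] yjaw deg 92.7 F [ 1.9  2.1 -2.9] op 0.193 q6 -0.04
[0.34456498 1.56670936 0.0365954 ]
```

View pics/t5.png

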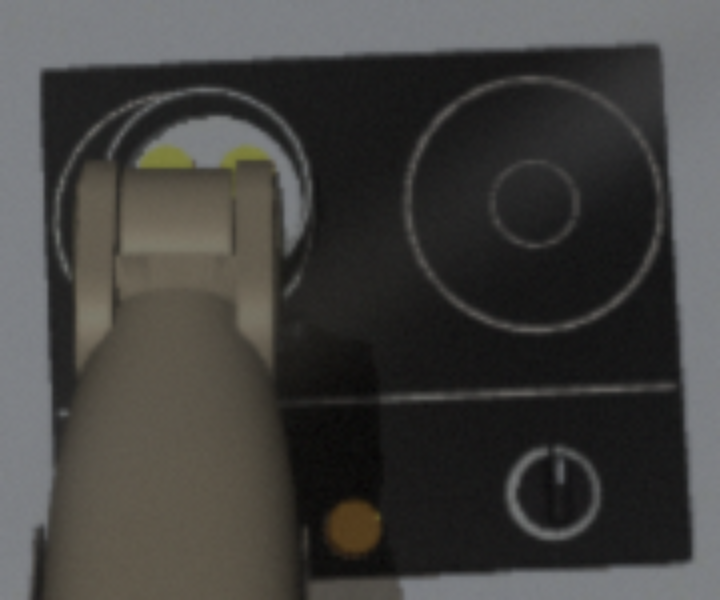

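The crop shows the pan about 15 mm short of the free ring's centre, and the right-hand knob at off.

Emit:
apply_moves(
  increments=[0.2,0.8,0.05,0,0.1,0.8,0.05,0,0,0,0,0],
)

```text
t: 11.0
ee_pos: [535.8, 83.7, 63.8]
ee_rot: [-0.02, 0.999, -0.022, 0.023]
contact_force: [2.6, 2.0, -1.8]
opening: 0.193
```

Run:
```python
from h import *
s=bot.observe();say(s); a=tool(s,np.array([533.5,88.2,63])-s["ee_pos"]);print(a)
```

```text
t 11.0 pos [535.8  83.7  63.8] yjaw deg 92.2 F [ 2.6  2.  -1.8] op 0.193 q6 -0.01
[0.21783547 0.46143566 0.05359537]
```

Emit:
apply_moves(
  increments=[0.2,0.5,0,0,0,0,0.05,0],
)

```text
t: 11.2
ee_pos: [534.2, 87.1, 63.5]
ee_rot: [-0.019, 0.999, -0.023, 0.024]
contact_force: [0.2, 0.8, 3.1]
opening: 0.194
```

Emit:
apply_moves(
  increments=[0,0,0,0,0,0,0,0,0,0,0,0,0,0,-2,0,0,0,-4,0,0,0,-4,0,0,0,-4,0,0,0,-3,0],
  gripper=0.55,
)

```text
t: 12.0
ee_pos: [519.1, 94.7, 230.1]
ee_rot: [-0.02, 0.999, -0.022, 0.013]
contact_force: [0.3, 0.3, -0.1]
opening: 0.549
```

Run:
```python
from h import *
s=bot.observe();say(s); print(tool(s,np.array([440,385,240])-s["ee_pos"]))
```

```text
t 12.0 pos [519.1  94.7 230.1] yjaw deg 92.2 F [ 0.3  0.3 -0.1] op 0.549 q6 0.01
[ 6.71724838 29.24235139 -2.45747837]
```

Emit:
apply_moves(
  increments=[0.8,3.6,-0.3,0,0.8,3.6,-0.3,0,0.8,3.6,-0.3,0,0.8,3.6,-0.3,0,0.8,3.6,-0.3,0,0.8,3.6,-0.3,0,0.8,3.6,-0.3,0,0.8,3.6,-0.3,0,0,0,0,0],
)

```text
t: 12.9
ee_pos: [442.9, 391.0, 244.5]
ee_rot: [-0.018, 0.999, -0.021, 0.017]
contact_force: [-0.1, 0.1, 0.5]
opening: 0.55
```

Run:
```python
from h import *
v=snap("wrist");s=v["s"];say(s);cv2.imwrite("pics/w6.png",v["im"][:,:,::-1]); print(s["ee_rot"])
t=snap("top");cv2.imwrite("pics/t6.png",cv2.resize(t["im"][130:280,250:430,::-1],(720,600)))
a=np.zeros((600,800,3),np.uint8);a[:450,:600]=cv2.resize(v["im"][:,:,::-1],(600,450));a[450:,:180]=t["im"][130:280,250:430,::-1]
a[360:600,440:800]=cv2.resize(t["im"][135:235,250:400,::-1],(360,240));cv2.imwrite("pics/c6.png",a)
```

```text
t 12.9 pos [442.9 391.  244.5] yjaw deg 92.0 F [-0.1  0.1  0.5] op 0.55 q6 0.58
[-0.01808359  0.99946678 -0.0214969   0.01664406]
```

View pics/c6.png

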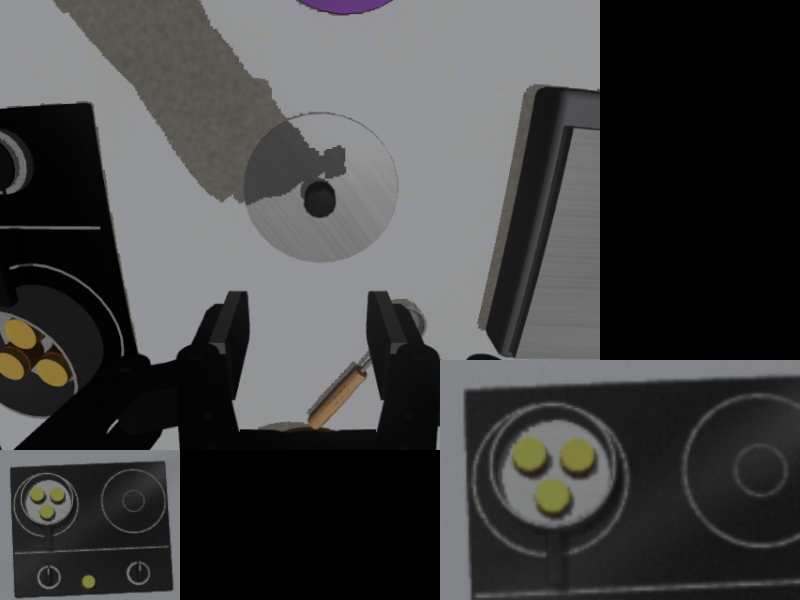

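The wrist view shows the steel lid with its knob at about (341,215), not the purple one. In the top crop the pan stands inside the free ring at the left, with both knobs at off.

Run:
```python
from h import *
v=snap("wrist");s=v["s"];g=cv2.cvtColor(v["im"],cv2.COLOR_RGB2GRAY)
m=np.zeros_like(g);m[185:240,318:365]=g[185:240,318:365]<50
n,l,st,ce=cv2.connectedComponentsWithStats(m);i=1+np.argmax(st[1:,4]);print(st[i],ce[i],w(v,ce[i],34),w(v,(341,217),46))
hsv=cv2.cvtColor(v["im"],cv2.COLOR_RGB2HSV)
# flange edge: right/bottom arc points, scan outward along rays
c0=np.array([342.,199.]);P=[]
G=cv2.GaussianBlur(g,(3,3),0).astype(float)
for a in np.radians(np.r_[-60:120:4]):
    r=np.arange(70,96,.5);xy=c0+np.c_[np.cos(a)*r,np.sin(a)*r]; p=cv2.remap(G.astype(np.float32),xy[:,0].astype(np.float32)[None],xy[:,1].astype(np.float32)[None],1)[0]
    k=np.argmax(np.abs(np.gradient(p))); P.append(w(v,xy[k],8)[0])
P=np.array(P);c,r=circ(P)
for _ in range(4):
    e=abs(np.linalg.norm(P-c,axis=1)-r);P=P[e<max(1,2*np.median(e))];c,r=circ(P)
print("lid",c,r,len(P)); print(tool(s,np.r_[c,120]-s["ee_pos"]),tool(s,np.r_[c,24]-s["ee_pos"]))
```

```text
[ 329  193   33   38 1038] [344.9017341  211.38535645] [[457.84891227 392.5760273 ]] [[459.18705223 389.6054954 ]]
lid [458.29551557 392.86144086] 73.27943818703767 42
[-1.07141788  1.01855708 12.44911401] [-0.76120171  1.45587855 22.03412918]
```

Emit:
apply_moves(
  increments=[-0.5,0.5,4,0,-0.5,0.5,4,0,-0.2,0.2,4,0,0,0,4,0,0,0,0,0],
)

```text
t: 13.55
ee_pos: [466.2, 386.1, 83.1]
ee_rot: [-0.011, 1.0, -0.022, 0.019]
contact_force: [-1.6, -0.1, -0.0]
opening: 0.551
```

Run:
```python
from h import *
s=bot.observe();say(s);print(tool(s,np.array([458.3,392,26])-s["ee_pos"]),tool(s,np.array([458.3,392,s["ee_pos"][2]])-s["ee_pos"]))
```

```text
t 13.55 pos [466.2 386.1  83.1] yjaw deg 91.2 F [-1.6 -0.1 -0. ] op 0.551 q6 0.56
[0.98697064 0.85809206 5.64654488] [ 0.77134064  0.60793622 -0.05583684]
```

Emit:
apply_moves(
  increments=[0.5,0.5,0,0,0.4,0.3,1,0,0,0,1.5,0,0,0,1.2,0,0,0,0,0],
)

```text
t: 14.05
ee_pos: [462.2, 393.6, 52.1]
ee_rot: [-0.009, 1.0, -0.019, 0.023]
contact_force: [-0.6, -0.3, -0.2]
opening: 0.547
```

Run:
```python
from h import *
s=bot.observe();say(s);print(tool(s,np.array([458.3,392,26])-s["ee_pos"]))
```

```text
t 14.05 pos [462.2 393.6  52.1] yjaw deg 91.0 F [-0.6 -0.3 -0.2] op 0.547 q6 0.58
[ 0.51107101 -0.05593728  2.58830198]
```

Emit:
apply_moves(
  increments=[0.3,0,0.7,0,0.3,0,0.8,0,0,0,0.7,0,0,0,0.4,0,0,0,0.1,0],
)

```text
t: 14.55
ee_pos: [458.2, 394.0, 25.4]
ee_rot: [-0.01, 0.999, -0.017, 0.025]
contact_force: [0.4, 0.3, 1.1]
opening: 0.549
```

Run:
```python
from h import *
s=bot.observe();say(s);print(tool(s,np.array([458.3,392,26])-s["ee_pos"]))
```

```text
t 14.55 pos [458.2 394.   25.4] yjaw deg 91.1 F [0.4 0.3 1.1] op 0.549 q6 0.59
[-0.01221042 -0.19758636 -0.05045014]
```

Emit:
apply_moves(
  increments=[0,-0.1,0.05,0,0,0,0.05,0,0,0,0,0,0,0,0,0,0,0,0,0],
  gripper=0,
)

```text
t: 15.05
ee_pos: [458.4, 392.7, 25.4]
ee_rot: [-0.01, 0.999, -0.017, 0.025]
contact_force: [-0.6, -0.5, -0.8]
opening: 0.308
```

Emit:
apply_moves(
  increments=[0,0,-1,0,0,0,-3,0,0,0,-4,0,0,0,-4,0,0,0,-4,0,0,0,0,0],
)

```text
t: 15.65
ee_pos: [448.2, 396.9, 190.4]
ee_rot: [-0.009, 1.0, -0.019, 0.023]
contact_force: [0.5, 1.0, -2.2]
opening: 0.306
```

Run:
```python
from h import *
s=bot.observe();say(s);print(s["ee_rot"],tool(s,np.array([610,93,200])-s["ee_pos"]))
t=snap("top")
a=lambda x,y:(250+(x+.5-440)/2.4-.5,135+(y+.5-360)/2.4-.5)
print("pan rim",w(t,a(556,467),80))
```

```text
t 15.65 pos [448.2 396.9 190.4] yjaw deg 91.0 F [ 0.5  1.  -2.2] op 0.306 q6 0.6
[-0.00940905  0.99951303 -0.0193309   0.02261597] [-15.60949929 -30.68871108   0.94502875]
pan rim [[634.63344025  82.69880576]]
```

Run:
```python
from h import *
def scan(name,c0,lo,hi,draw):
    v=snap(name);g=cv2.cvtColor(v["im"],cv2.COLOR_RGB2GRAY).astype(np.float32)
    th=np.radians(np.arange(0,360,3)); best={}
    # sample world circles about c0 at rim height; profile versus world radius
    rr=np.arange(lo,hi,.5);prof=[]
    for a in th:
        X=np.c_[c0[0]+rr*np.cos(a),c0[1]+rr*np.sin(a),np.full(len(rr),80.)];p=proj(v,X).astype(np.float32)
        prof.append(cv2.remap(g,p[:,0][None].copy(),p[:,1][None].copy(),1)[0])
    prof=np.array(prof); d=np.gradient(cv2.GaussianBlur(prof,(0,0),1),axis=1)
    k=np.argmin(d,axis=1) # bright inside -> dark outside
    P=np.c_[c0[0]+rr[k]*np.cos(th),c0[1]+rr[k]*np.sin(th)];ok=d.min(1)<-2;P=P[ok];c,r=circ(P)
    for _ in range(6):
        e=abs(np.linalg.norm(P-c,axis=1)-r);P=P[e<max(1.5,2*np.median(e))];c,r=circ(P)
    print(name,c,r,len(P),np.std(np.linalg.norm(P-c,axis=1)))
    b=proj(v,np.r_[c,80]).ravel().astype(int); im=v["im"][b[1]-50:b[1]+50,b[0]-65:b[0]+65,::-1]
    im=cv2.resize(im,(520,400),interpolation=2)
    q=proj(v,np.c_[c+70*np.c_[np.cos(th),np.sin(th)],np.full(len(th),80.)])
    for p in (q-[b[0]-65,b[1]-50]+.5)*4: cv2.circle(im,tuple(int(x) for x in p),1,(0,0,255),-1)
    return im
A=scan("top",(634.6,83),60,80,1);B=scan("side",(634.6,83),60,80,1)
cv2.imwrite("pics/pan7.png",np.vstack([A,B])[:, :][:800] if 0 else cv2.resize(np.hstack([A,B]),(800,308)))
```

```text
top [637.82897406  86.84264894] 69.72110073234691 98 0.4210499024809391
side [637.25044173  91.53264272] 70.61662820498643 69 0.42850964339144587
```

View pics/pan7.png

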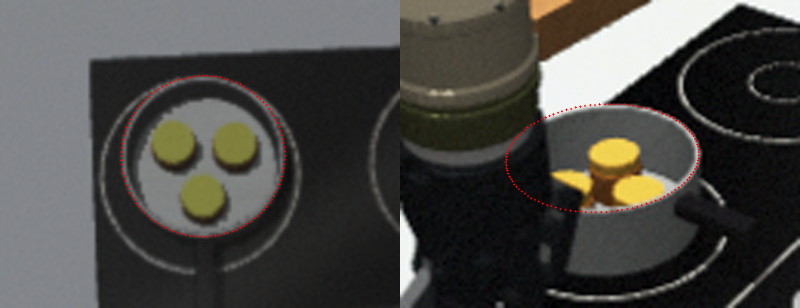

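The overlay shows the rim fit matching the pan in both views. The top view gives (637.8, 86.8) and the side view, half hidden, gives (637.3, 91.5). The handle grip suggested y of about 90.7, so I'll use (637, 89.5).

Emit:
apply_moves(
  increments=[-1.8,-3,0,0,-1.8,-3,0,0,-1.8,-3,0,0,-1.8,-3,0,0,-1.8,-3,0,0,-1.8,-3,0,0,-1.8,-3,0,0,-1.8,-3,0,0,-1.8,-3,0,0,-1.8,-3,0,0,0,0,0,0],
)

```text
t: 16.9
ee_pos: [624.1, 83.9, 175.1]
ee_rot: [-0.012, 1.0, -0.028, -0.004]
contact_force: [-0.4, -0.0, -1.7]
opening: 0.312
```

Run:
```python
from h import *
s=bot.observe();say(s);print(s["ee_rot"],tool(s,np.array([637,89.5,130])-s["ee_pos"]))
```

```text
t 16.9 pos [624.1  83.9 175.1] yjaw deg 91.4 F [-0.4 -0.  -1.7] op 0.312 q6 0.01
[-0.01177277  0.99953136 -0.02801709 -0.0036741 ] [-1.34066877  0.78495877  4.4595048 ]
```

Emit:
apply_moves(
  increments=[-0.7,0.4,1.5,0,-0.6,0.4,1.5,0,-0.1,0,1,0,0,0,0.3,0,0,0,0,0],
)

```text
t: 17.4
ee_pos: [633.1, 92.3, 119.8]
ee_rot: [-0.013, 0.999, -0.028, -0.011]
contact_force: [-0.1, -0.3, -2.6]
opening: 0.311
```

Run:
```python
from h import *
v=snap("side");s=v["s"];say(s);print(s["ee_rot"])
Rg=R.from_quat([-0.01,.999,-.017,.025]); T=R.from_quat(s["ee_rot"])
# lid pose by grasp: origin at TCP + T Rg^-1 (0,0.2,-25.4)
rel=T*Rg.inv(); o=s["ee_pos"]+rel.apply([0,0,-25.4]); zax=rel.apply([0,0,1]); print("lid origin",o,"zax",zax)
th=np.radians(np.arange(0,360,4));F=lambda z,r:o+rel.apply(np.c_[r*np.cos(th),r*np.sin(th),np.full(len(th),z)])
b=proj(v,np.array([637,89.5,95])).ravel().astype(int); x0,y0=b[0]-75,b[1]-60
im=cv2.resize(v["im"][y0:y0+120,x0:x0+150,::-1],(750,600),interpolation=2)
for c,col in (((637.8,86.8),(0,0,255)),((637.3,91.5),(0,255,0))):
    for p in (proj(v,np.c_[np.array(c)+70*np.c_[np.cos(th),np.sin(th)],np.full(len(th),80.)])-[x0,y0]+.5)*5: cv2.circle(im,tuple(int(k) for k in p),1,col,-1)
for p in (proj(v,F(10,73))-[x0,y0]+.5)*5: cv2.circle(im,tuple(int(k) for k in p),1,(255,0,255),-1)
cv2.imwrite("pics/s8.png",im); print(tool(s,np.array([637.5,89,99])-s["ee_pos"]))
```

```text
t 17.4 pos [633.1  92.3 119.8] yjaw deg 91.5 F [-0.1 -0.3 -2.6] op 0.311 q6 0.02
[-0.01285345  0.99947615 -0.02770755 -0.0107006 ]
lid origin [631.24968801  91.69417722  94.51519497] zax [0.07117789 0.02237015 0.99721276]
[-0.48187295 -0.22243111  2.08973499]
```

View pics/s8.png

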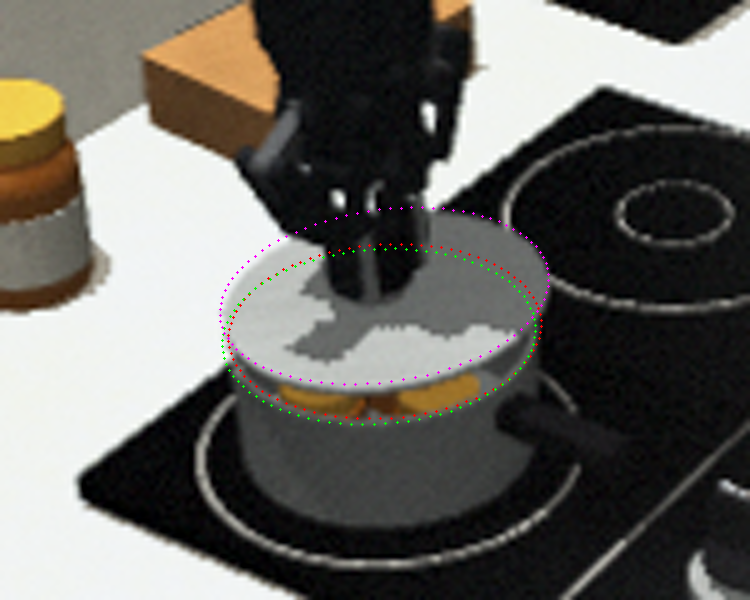

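The side view shows the predicted lid outline (magenta) matching the real lid, and the pan rim lying between the two fits at about (637.5, 88.5). The lid needs to move about +6 mm in x and −3 mm in y.

Emit:
apply_moves(
  increments=[-0.6,-0.3,0,0,0,0,0.2,0],
)

```text
t: 17.65
ee_pos: [639.9, 90.1, 119.5]
ee_rot: [-0.014, 0.999, -0.028, -0.01]
contact_force: [-0.5, -0.1, -1.8]
opening: 0.309
```

```bash
cat >> h.py <<'E'
def lid(s):
    rel=R.from_quat(s["ee_rot"])*R.from_quat([-0.01,.999,-.017,.025]).inv(); o=s["ee_pos"]+rel.apply([0,0,-25.4]); say(s)
    print("lid",o.round(1),rel.apply([0,0,1]).round(3),"to go",tool(s,np.array([637.5,88.5,79])-o).round(2), tool(s,np.array([637.5,88.5,o[2]])-o).round(2))
E
python3 -c "from h import *;lid(bot.observe())"
```

```text
t 17.65 pos [639.9  90.1 119.5] yjaw deg 91.6 F [-0.5 -0.1 -1.8] op 0.309 q6 0.01
lid [638.1  89.5  94.2] [0.069 0.022 0.997] to go [ 0.04 -0.02  1.53] [ 0.07 -0.1   0.01]
```

Emit:
apply_moves(
  increments=[0,-0.05,0.6,0,0,0,0.5,0,0,0,0.3,0],
)

```text
t: 17.95
ee_pos: [640.9, 88.6, 106.3]
ee_rot: [-0.013, 0.999, -0.028, -0.008]
contact_force: [-0.1, 0.5, -3.0]
opening: 0.309
```

```bash
python3 -c "from h import *;lid(bot.observe())"
```

```text
t 17.95 pos [640.9  88.6 106.3] yjaw deg 91.6 F [-0.1  0.5 -3. ] op 0.309 q6 0.01
lid [639.2  88.   81. ] [0.065 0.022 0.998] to go [0.17 0.06 0.2 ] [0.17 0.05 0.  ]
```

Emit:
apply_moves(
  increments=[0.15,0.05,0.1,0,0,0,0.3,0,0,0,0.2,0],
)

```text
t: 18.25
ee_pos: [638.8, 88.3, 101.5]
ee_rot: [-0.013, 0.999, -0.028, -0.007]
contact_force: [-3.7, -1.5, 7.7]
opening: 0.306
```

```bash
python3 -c "from h import *;lid(bot.observe())"
```

```text
t 18.25 pos [638.8  88.3 101.5] yjaw deg 91.6 F [-3.7 -1.5  7.7] op 0.306 q6 0.01
lid [637.2  87.8  76.2] [0.065 0.023 0.998] to go [-0.03  0.06 -0.28] [-0.03  0.07 -0.  ]
```

The plug has gone in: contact came with the lid origin at about 76 mm. Releasing now.

Emit:
apply_moves(
  increments=[0,0,0,0,0,0,0,0,0,0,0,0,0,0,-1.5,0,0,0,-3,0,0,0,-3,0,0,0,-4,0,2,0,-4,0,4,0,-1,0,4,0,0,0,4,0,0,0,0,0,0,0],
  gripper=0.6,
)

```text
t: 19.45
ee_pos: [498.0, 94.0, 273.6]
ee_rot: [-0.013, 1.0, -0.028, -0.007]
contact_force: [0.8, 0.3, 0.4]
opening: 0.596
```

Run:
```python
from h import *
v=snap("side");say(v["s"]);w_=snap("wrist");t=snap("top")
b=proj(v,np.array([637,89,80])).ravel().astype(int);x0,y0=b[0]-60,b[1]-45
im=cv2.resize(v["im"][y0:y0+90,x0:x0+120,::-1],(400,300),interpolation=2)
th=np.radians(np.arange(0,360,5))
a=np.zeros((600,800,3),np.uint8);a[:300,:400]=im
for p in (proj(v,np.c_[np.array([637.5,88.5])+73*np.c_[np.cos(th),np.sin(th)],np.full(len(th),84.)])-[x0,y0]+.5)*400/120: cv2.circle(im,tuple(int(k) for k in p),1,(255,0,255),-1)
a[:300,400:]=im;a[300:,:400]=cv2.resize(w_["im"][:,:,::-1],(400,300));a[300:,400:]=cv2.resize(t["im"][125:290,250:430,::-1],(400,300))
cv2.imwrite("pics/c9.png",a)
```

```text
t 19.45 pos [498.   94.  273.6] yjaw deg 91.5 F [0.8 0.3 0.4] op 0.596 q6 0.03
```

View pics/c9.png

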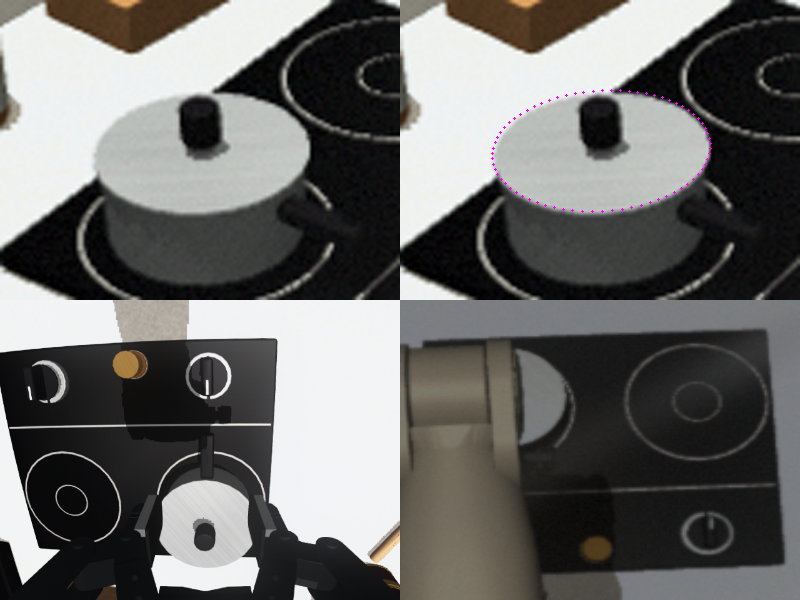

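The lid sits level on the pan. Its outline matches the fully home prediction (flange top at z = 84 mm, centre about (637.5, 88.5)), roughly 5 mm from the ring's centre. Both knobs point to off, and the arm is clear.

```bash
python3 -c "from bench import bot;print(bot.sign_off())"
```

```text
the job is handed in; nothing more can be done
None
```

I handed the job in at about 19.6 s of the 72 s; sign-off reports no verdict.

- **Regulator:** I gripped the right-hand knob, pressed it down about 7 mm and turned it roughly 72° anticlockwise. It reached the hard stop (about 1.1 N m) and I let it rise about 7 mm. The pictures show its pointer at the off tick. I inferred that it is fully up from that rise and did not measure its height afterwards.
- **Pan:** I slid it by the handle to the left ring without lifting. Its centre is at about (637.5, 88.5) mm, roughly 5 mm from the ring's centre at (633.4, 90.4). The top and side views disagreed by about 5 mm in y (86.8 against 91.5). Either value is within the 18 mm allowed.
- **Lid:** I placed the steel lid, not the purple look-alike. The tool had tilted about 4° by then, so the lid went in slightly tilted and settled when released. The last side view shows it level, and its outline matches the fully home prediction.
- **Other things:** The last pictures show the other regulator at off and the arm clear of everything. The small jar looks unmoved, but I did not measure it. I did not check the tin and spoon at the end; no move went near them.

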